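# Lay out the cooling fans by size

## Robot

A 7-joint arm with a two-finger parallel gripper is mounted at the origin on the work surface. World frame = base frame: x ahead of the robot, y to its left, z up, the work surface at z = 0. Lengths are in m, angles in rad, forces in N, time in s.
With the tool pointing down it reaches from about 0.35 to 0.9 m from the base axis. Payload 8.1 kg.
Tool frame: the origin (TCP) lies at the very end of the fingers, on their centre line; the grasp point (between the pads) lies 19 mm behind it (arm.tcp_to_grasp is the distance from the TCP to the grasp point, in m); z points along the fingers, y is the line along which they close (so a half turn about z gives the same grasp; the last joint's range is limited). The gripper opens to 92 mm and grips with 3 to 60 N. Pads are 19 mm wide; open, the fingers measure 130 mm over their backs; the gripper's body (75 mm by 190 mm) begins 47 mm behind the grasp point.
Start: joints at [0.997, 0.434, 0.025, 1.573, -0.012, 1.134, -0.075], TCP at [0.283, -0.557, 0.227] pointing down, gripper open.
Joint ranges: [-2.62, 2.62], [-0.44, 2.09], [-1.27, 1.32], [0.08, 2.57], [-1.32, 4.46], [0.12, 2], [-2.74, 2.74]. Speed limits (rad/s): [2.22, 2.22, 3.01, 3.01, 3.14, 3.14, 3.14].

## Interface

Orientations are given as a rotation vector (axis times angle).
In Python, from cell import arm gives the robot as it stands.
- The arm moves only by the tool send_path, called as name([rows], argument=value, ...), one row to a line, values as JSON. Schema: {"type":"object","properties":{"plan":{"type":"array","items":{"type":"object","properties":{"pos":{"type":"array","items":{"type":"number"},"minItems":3,"maxItems":3},"rz":{"type":"number"},"jaw":{"type":"number"}},"additionalProperties":false,"required":["jaw"]},"minItems":1,"maxItems":10},"clamp_n":{"type":"number"},"only":{"type":"string"},"quiet":{"type":"boolean"},"lines":{"type":"string"}},"required":["plan"],"additionalProperties":false}. plan is a list of rows, 1 to 10 of them, each an object with the fields pos (a list: dx, dy, dz in shares of the most that a row can go, 1 being 50 mm), rz (a turn about the tool's z in units of 0.25 rad), jaw (the opening from 0.0 (shut) to 1.0 (fully open)); a field left out counts as zero (the opening has to be given); each row shifts and turns the commanded pose from where the row before left it, along the tool's axes as they then stand; what a row does not reach is not made up. A row lasts 1/10 s, in which the tool goes at most 0.05 m and 0.15 rad, less where a joint would pass 70% of its speed; a pose out of reach is approached as far as the arm can. The fingers move at their own pace and stop on an object; clamp_n is the grip in N (left out, the last holds). Time passes only in rows, so rows that do not move let the fingers close. The tool returns the time, the measured TCP pose, the force, the opening and the grip force at its end. only (a regular expression) keeps the lines of the reply that match it, lines (a string "A,B") keeps lines A to B, and quiet returns only ok. Input that does not fit is refused with a message, and nothing moves.
- arm.observe(): the state, without advancing time (a new reading comes with each control period).
- arm.get_image(name): name is "scene" or "top"; returns a dict with "image" (480x640x3 uint8, blue, green, red), "fx", "fy", "cx", "cy" (pixels), "cam_to_world" (4x4, takes a point from camera to world coordinates). Camera axes: x right, y down, z forward; pixel columns grow to the right and rows downward; lengths in m; the calibration is good to about 2 mm. A picture is of the moment at which its call begins. There is no depth.
- arm.sign_off(): hands the job in; it is judged then, once.
The state is a dict: "clock": time; "joints": joint angles; "dq": joint speeds; "joint_efforts": joint torques, N m; "position": TCP position; "ee_rot": TCP orientation; "force": force on the tool from outside, world axes, zero at the start; "ft_torque": the same for the moment, N m; "width": opening from 0.0 (shut) to 1.0 (fully open); "gripper_force": force on a finger pad.
Only numpy, scipy, OpenCV 4.12 (cv2) and the standard library are available. Lean on these libraries where they do the work, as an engineer would, in place of code of your own. Each camera call takes 0.05 s, during which the arm holds its last target. There are 200 camera calls.

## Task

Lay the four loose cooling fans out on the row of grey pads in order of size, one fan in the middle of each pad: the smallest on the pad nearest the black storage box, then each next larger one, so that the largest is on the pad farthest from it. Leave each fan lying flat, label side up as it is now, and do not move the heatsink that lies among them.

Things in the scene. Friction and masses are not known exactly. Their poses are not given: they have to be found in the camera images.
- fan30: loose black square cooling fan, 30 x 30 mm, 10 mm thick, about 15 g, lying flat on the 2 mm thick blue service mat, blades and silver hub label upward; may be gripped by either pair of parallel sides as a solid block. Origin: centre of its underside; x and y along its sides, z up (out of the label side).
- fan40: loose black square cooling fan, 40 x 40 mm, 15 mm thick, about 30 g, lying flat on the 2 mm thick blue service mat, blades and silver hub label upward; may be gripped by either pair of parallel sides as a solid block. Origin: centre of its underside; x and y along its sides, z up (out of the label side).
- fan50: loose black square cooling fan, 50 x 50 mm, 20 mm thick, about 50 g, lying flat on the 2 mm thick blue service mat, blades and silver hub label upward; may be gripped by either pair of parallel sides as a solid block. Origin: centre of its underside; x and y along its sides, z up (out of the label side).
- fan60: loose black square cooling fan, 60 x 60 mm, 25 mm thick, about 80 g, lying flat on the 2 mm thick blue service mat, blades and silver hub label upward; may be gripped by either pair of parallel sides as a solid block. Origin: centre of its underside; x and y along its sides, z up (out of the label side).
- pad_a: leftmost (+y end) of four identical flat grey pads, 80 x 80 x 4 mm, fixed in a row (about 95 mm apart) on a white board 105 x 400 mm, 4 mm thick. Rigid. Origin: centre of the pad's underside, so its upper face is 4 mm above the origin and 8 mm above the table; x across the row (away from the robot), y along the row, z up.
- pad_b: second from the left of four identical flat grey pads, 80 x 80 x 4 mm, fixed in a row (about 95 mm apart) on a white board 105 x 400 mm, 4 mm thick. Rigid. Origin: centre of the pad's underside, so its upper face is 4 mm above the origin and 8 mm above the table; x across the row (away from the robot), y along the row, z up.
- pad_c: third from the left of four identical flat grey pads, 80 x 80 x 4 mm, fixed in a row (about 95 mm apart) on a white board 105 x 400 mm, 4 mm thick. Rigid. Origin: centre of the pad's underside, so its upper face is 4 mm above the origin and 8 mm above the table; x across the row (away from the robot), y along the row, z up.
- pad_d: rightmost (-y end) of four identical flat grey pads, 80 x 80 x 4 mm, fixed in a row (about 95 mm apart) on a white board 105 x 400 mm, 4 mm thick. Rigid. Origin: centre of the pad's underside, so its upper face is 4 mm above the origin and 8 mm above the table; x across the row (away from the robot), y along the row, z up.
- nas: the storage box: fixed upright black box, 220 mm long (x) by 110 mm wide (y), 170 mm high, with a round silver fan grille on its far (+x) end. Stands beyond one end of the row of pads, on the left (+y) or the right (-y); a flat white router with two antennas 150 mm tall stands at the other side. Origin: centre of its underside.
- heatsink: loose finned bare-aluminium heatsink, 50 x 36 mm, 20 mm high, about 90 g, lying among the fans on the mat; it is not to be moved. Origin: centre of its underside, x along its fins (its 50 mm side), z up.

How it is judged:
By the outcome, as a careful person would: the job done as asked, in the order asked, and still so for the second after the job is handed in, with the robot touching nothing.
It also fails if it takes over 88 s, if anything falls off the work surface, if the arm or the gripper's body presses on something with over 40 N, if the wrist force passes 120 N, or if a joint passes its speed limit or range.

## Working session

There is one attempt and no reset: what is moved stays moved. The work goes in short steps, Python scripts to look and compute and a tool call to move; the robot and the scene stay as the last step left them, time stands still between calls to the robot, and variables do not carry over. Pictures are saved under pics/ and viewed, at most 14 in all, crops included, and the job is handed in when it is done.

```bash
ls; mkdir -p pics
```

Run:
```python
from cell import arm
import cv2,numpy as np
for n in ("scene","top"):
    d=arm.get_image(n); cv2.imwrite(f"pics/{n}0.png",d["image"]); print(n,d["fx"],d["cx"],d["cy"]); print(np.round(d["cam_to_world"],3))
s=arm.observe(); print(s["clock"],s["position"],s["ee_rot"],s["width"])
```

```text
cell.py
pics
scene 489.37395570573136 317.478830262731 227.35593596613478
[[ 0.62   0.58  -0.529  1.284]
 [ 0.785 -0.471  0.403 -0.565]
 [-0.016 -0.665 -0.747  1.077]
 [ 0.     0.     0.     1.   ]]
top 464.1277402501973 318.86299343311936 240.21308321822514
[[-0.000e+00 -9.750e-01  2.210e-01  3.440e-01]
 [-1.000e+00  1.000e-03  4.000e-03 -1.700e-02]
 [-4.000e-03 -2.210e-01 -9.750e-01  1.016e+00]
 [ 0.000e+00  0.000e+00  0.000e+00  1.000e+00]]
0.1 [ 0.2832498  -0.55663117  0.22602819] [-3.05370483e+00 -7.32338400e-01  7.06889403e-04] 1.0004699453564196
```

View pics/top0.png

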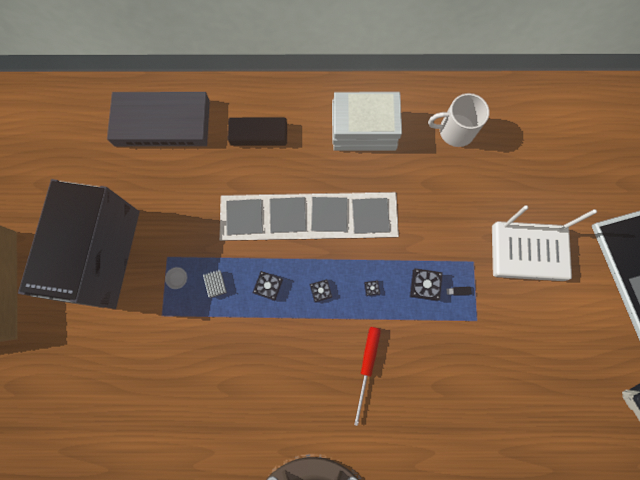

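View pics/scene0.png

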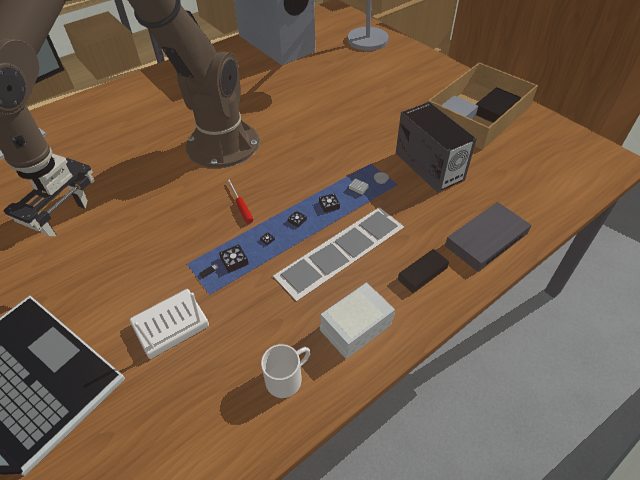

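The top view shows the storage box on the left (+y). The fans, left to right, sit at about (268,285), (321,291), (372,288) and (427,284), the heatsink is at (214,284), and the pads span (245..370, 215). A black block at (460,291) lies beside the largest fan. I'll segment next.

Create h.py:
```python
import cv2,numpy as np
from cell import arm
def ray(d,uv):
    T=np.array(d["cam_to_world"]); v=np.array([(uv[0]-d["cx"])/d["fx"],(uv[1]-d["cy"])/d["fy"],1.])
    return T[:3,3],T[:3,:3]@v
def onplane(d,uv,z):
    o,v=ray(d,uv); return o+v*(z-o[2])/v[2]
def proj(d,P):
    T=np.array(d["cam_to_world"]); p=T[:3,:3].T@(np.array(P)-T[:3,3]); return d["fx"]*p[0]/p[2]+d["cx"],d["fy"]*p[1]/p[2]+d["cy"]
def tri(a,ua,b,ub):
    o1,v1=ray(a,ua);o2,v2=ray(b,ub); s=np.linalg.lstsq(np.c_[v1,-v2],o2-o1,rcond=None)[0]
    p,q=o1+v1*s[0],o2+v2*s[1]; return (p+q)/2,np.linalg.norm(p-q)
def crop(im,x0,y0,x1,y1,k): return cv2.resize(im[y0:y1,x0:x1],None,fx=k,fy=k,interpolation=cv2.INTER_CUBIC)
```

Run:
```python
from h import *
for n,r,k,roi in (("top",(160,190,480,325),2.5,(160,250,480,325)),("scene",(185,155,405,305),3.6,(185,155,405,305))):
    d=arm.get_image(n); im=d["image"]; cv2.imwrite(f"pics/{n}1.png",crop(im,*r,k))
    g=cv2.cvtColor(im,cv2.COLOR_BGR2HSV)
    m=((im[...,0]<75)&(im[...,0].astype(int)-im[...,2]<25)).astype(np.uint8)
    x0,y0,x1,y1=roi; z=np.zeros_like(m); z[y0:y1,x0:x1]=m[y0:y1,x0:x1]
    m=cv2.morphologyEx(z,cv2.MORPH_CLOSE,np.ones((5,5)))
    for c in cv2.findContours(m,cv2.RETR_EXTERNAL,cv2.CHAIN_APPROX_NONE)[0]:
        if cv2.contourArea(c)>40: print(n,"dark",cv2.minAreaRect(c),cv2.contourArea(c))
    m=((g[...,1]<40)&(g[...,2]>80)&(g[...,2]<160)).astype(np.uint8)
    for c in cv2.findContours(m,cv2.RETR_EXTERNAL,cv2.CHAIN_APPROX_NONE)[0]:
        if 300<cv2.contourArea(c)<3000: print(n,"grey",cv2.minAreaRect(c),cv2.contourArea(c))
```

```text
top dark ((319.5, 287.0), (74.0, 319.0), 90.0) 23606.0
top grey ((214.5038604736328, 283.1807861328125), (24.294504165649414, 17.891983032226562), 74.74488067626953) 376.5
top grey ((175.5, 277.5), (21.0, 21.0), 90.0) 352.0
top grey ((241.2448272705078, 218.66207885742188), (38.2280387878418, 44.80490493774414), 86.633544921875) 1260.0
top grey ((371.23101806640625, 215.42758178710938), (34.939605712890625, 36.81870651245117), 86.633544921875) 1192.0
top grey ((329.94696044921875, 214.14346313476562), (36.98076248168945, 34.72386932373047), 1.8476102352142334) 1206.0
top grey ((288.1268310546875, 214.78970336914062), (34.91849136352539, 36.96183776855469), 87.39744567871094) 1202.5
top grey ((466.02001953125, 133.6400146484375), (16.000003814697266, 35.80000686645508), 36.86989212036133) 311.0
top grey ((368.99798583984375, 140.5913543701172), (27.92426109313965, 71.98253631591797), 77.19573211669922) 949.0
top grey ((464.7465515136719, 110.34246826171875), (25.575057983398438, 31.052783966064453), 2.12109637260437) 583.0
top grey ((342.49993896484375, 63.0), (400.99993896484375, 13.
[... 1851 characters left out ...]
57080078, 73.03419494628906), 52.594642639160156) 2378.5
scene grey ((456.279052734375, 164.3011016845703), (19.180130004882812, 51.35753631591797), 15.422160148620605) 679.0
scene grey ((630.5, 134.5), (39.0, 17.0), 90.0) 334.5
scene grey ((460.2586669921875, 105.89656066894531), (35.05881881713867, 14.837627410888672), 23.198591232299805) 419.0
scene grey ((42.069644927978516, 57.54365921020508), (30.5949649810791, 22.570056915283203), 65.77225494384766) 410.5
scene grey ((363.10003662109375, 29.19998550415039), (48.746280670166016, 38.460365295410156), 63.43495178222656) 821.0
scene grey ((84.5825424194336, 23.60460662841797), (38.59730911254883, 74.30311584472656), 61.189208984375) 985.0
```

View pics/top1.png

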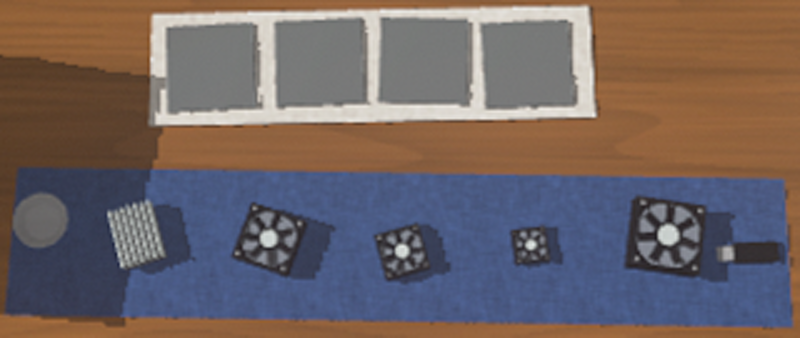

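View pics/scene1.png

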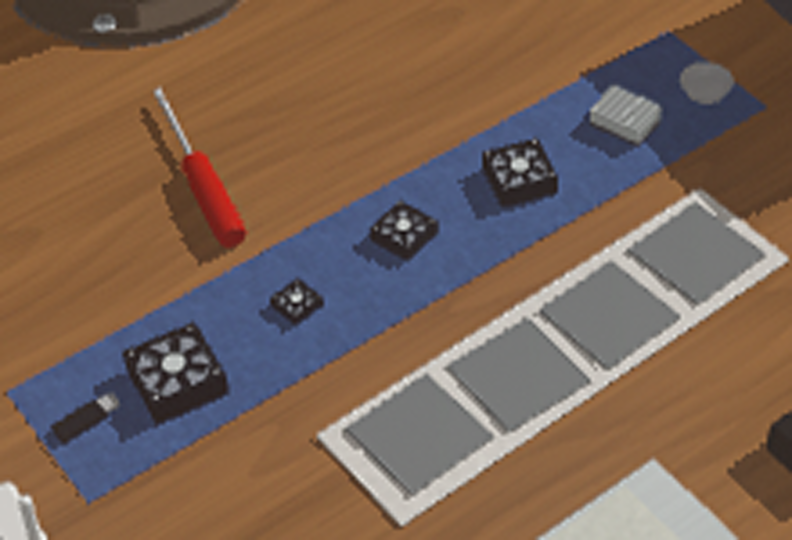

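The crops show four fans of clearly increasing size: fan30 at top (372,288), fan40 at (321,291), fan50 at (268,285) and fan60 at (427,284). The stick near (455..472,291) is just beyond fan60. Next I'll triangulate the hubs and pads and get the fan angles.

Create m.py:
```python
from h import *
def blob(m,uv,mn=4):
    n,l,st,c=cv2.connectedComponentsWithStats(m.astype(np.uint8),connectivity=4)
    ok=[i for i in range(1,n) if st[i,4]>=mn]; i=min(ok,key=lambda i:np.hypot(*(c[i]-uv))); return l==i,c[i],st[i,4]
def hub(d,uv,r):
    g=d["image"].min(2).astype(float); x,y=int(uv[0]),int(uv[1]); p=g[y-r:y+r+1,x-r:x+r+1]; 
    m=p>0.75*p.max(); _,c,a=blob(m,(r,r),2); 
    b,_,_=blob(m,(r,r),2); w=cv2.dilate(b.astype(np.uint8),np.ones((3,3)))*np.clip(p-0.5*p.max(),0,None); yy,xx=np.mgrid[:2*r+1,:2*r+1]
    return np.array([x-r+(w*xx).sum()/w.sum(),y-r+(w*yy).sum()/w.sum()]),a
def quad(m):
    c=max(cv2.findContours(m.astype(np.uint8),cv2.RETR_EXTERNAL,cv2.CHAIN_APPROX_NONE)[0],key=cv2.contourArea); return cv2.minAreaRect(c),cv2.moments(c)
```

Run:
```python
from m import *
t=arm.get_image("top"); s=arm.get_image("scene")
im=t["image"].astype(int); print("shadow",im[288,283],im[291,383],"mat",im[305,340])
G={"fan30":((372.3,288),(267,238.5),10),"fan40":((321,290.5),(297,217.5),15),"fan50":((268,285.5),(329,201),20),"fan60":((427,284),(233,256),25)}
chroma=im[...,0]-im[...,2]
for n,(a,b,h) in G.items():
    ua,_=hub(t,a,4); ub,_=hub(s,b,4); P,e=tri(t,ua,s,ub)
    Q=onplane(t,ua,.002+h/1000)
    r=int(h*.6+6)
    x,y=np.round(ua).astype(int); m=np.zeros(im.shape[:2],np.uint8); m[y-r:y+r+1,x-r:x+r+1]=(chroma[y-r:y+r+1,x-r:x+r+1]<12)
    m=cv2.morphologyEx(m,cv2.MORPH_CLOSE,np.ones((3,3))); b_,_,_=blob(m,ua,20); q,_=quad(b_)
    box=cv2.boxPoints(q); W=np.array([onplane(t,p,.002+h/1000)[:2] for p in box]); ed=np.diff(np.r_[W,W[:1]],axis=0)
    print(n,ua.round(1),ub.round(1),"tri",P.round(4),"err",round(e,4),"plane",Q.round(4),"boxc",W.mean(0).round(4),"sides",np.hypot(*ed.T).round(4),"ang",np.degrees(np.arctan2(ed[:,1],ed[:,0])).round(1)%90)
for n,a,b in (("a",(245,216),(377.7,225)),("b",(288,214.8),(353,242)),("c",(330,214),(328,258.8)),("d",(371,215.4),(300,275.4))):
    C=[]
    for d,u in ((t,a),(s,b)):
        g=d["image"].astype(int); x,y=int(u[0]),int(u[1]); v=g[y,x]
        m=(abs(g-v).max(2)<22); mm=np.zeros_like(m); mm[y-24:y+25,x-24:x+25]=m[y-24:y+25,x-24:x+25]
        bl,_,_=blob(cv2.morphologyEx(mm.astype(np.uint8),cv2.MORPH_OPEN,np.ones((3,3))),u,100); q,M=quad(bl); C.append((M["m10"]/M["m00"],M["m01"]/M["m00"]))
        if d is t: W=np.array([onplane(t,p,.008)[:2] for p in cv2.boxPoints(q)]); ed=np.diff(np.r_[W,W[:1]],axis=0)
    P,e=tri(t,C[0],s,C[1]); print("pad",n,np.round(C,1).tolist(),"tri",P.round(4),round(e,4),"plane t",onplane(t,C[0],.008).round(4),"s",onplane(s,C[1],.008).round(4),np.hypot(*ed.T).round(4),np.degrees(np.arctan2(ed[:,1],ed[:,0])).round(1)%90)
```

```text
shadow [88 64 57] [87 62 55] mat [131  89  73]
fan30 [371.9 287.5] [266.9 237.2] tri [ 0.4668 -0.127   0.0115] err 0.0013 plane [ 0.4664 -0.1275  0.012 ] boxc [ 0.4656 -0.1276] sides [0.0292 0.0295 0.029  0.0295] ang [7.1 5.5 7.1 5.8]
fan40 [320.4 289.8] [296.6 216.9] tri [ 0.4609 -0.0155  0.0167] err 0.0005 plane [ 0.4608 -0.0158  0.017 ] boxc [ 0.4599 -0.0165] sides [0.0383 0.04   0.038  0.0399] ang [16.  15.6 15.9 16.1]
fan50 [267. 285.] [328.9 200.1] tri [0.471  0.0993 0.022 ] err 0.0008 plane [0.4708 0.0989 0.022 ] boxc [0.4702 0.0974] sides [0.0494 0.0513 0.0491 0.0507] ang [72.2 70.5 71.5 70.7]
fan60 [426.8 283.5] [232.7 255.3] tri [ 0.4733 -0.243   0.0267] err 0.0008 plane [ 0.473  -0.2433  0.027 ] boxc [ 0.4721 -0.2419] sides [0.0617 0.0633 0.0616 0.0625] ang [80.4 82.7 79.6 82.8]
pad a [[244.5, 216.6], [378.4, 224.6]] tri [0.6287 0.1568 0.0056] 0.0032 plane t [0.6272 0.155  0.008 ] s [0.6307 0.1569 0.008 ] [0.0819 0.0795 0.0805 0.0796] [89.9  1.5 89.9  2.5]
pad b [[288.3, 214.5], [354.1, 241.9]] tri [0.6336 0.058  0.0058] 0.0033 plane t [0.6321 0.0564 0.008 ] s [0.6355 0.0583 0.008 ] [0.0824 0.0791 0.081  0.0791] [2.5 2.7 2.5 3.7]
pad c [[330.0, 213.9], [328.8, 258.5]] tri [ 0.6348 -0.0361  0.0059] 0.0037 plane t [ 0.6332 -0.0377  0.008 ] s [ 0.6368 -0.0355  0.008 ] [0.0784 0.0825 0.0783 0.0812] [88.5 88.  87.5 88.1]
pad d [[371.2, 215.2], [301.3, 274.9]] tri [ 0.6316 -0.1292  0.006 ] 0.0034 plane t [ 0.6301 -0.1305  0.008 ] s [ 0.6336 -0.1285  0.008 ] [0.0826 0.0791 0.0812 0.079 ] [2.6 0.6 2.6 1.6]
```

Create go.py:
```python
import sys,numpy as np
from scipy.spatial.transform import Rotation as R
from cell import arm
x,y,z,yaw=map(float,sys.argv[1:]); s=arm.observe()
r=R.from_rotvec(s["ee_rot"]); M=r.as_matrix(); cur=np.degrees(np.arctan2(M[1,0],M[0,0])); turn=-np.radians((yaw-cur+180)%360-180)
M2=(r*R.from_rotvec([0,0,turn])).as_matrix()
print("t",round(s["clock"],2),"yaw",cur.round(2),"turn",turn.round(4),"then",(M2.T@(np.array([x,y,z])-s["position"])).round(4),"toolz",M[:,2].round(3),"q",np.round(s["joints"],2))
```

```bash
python3 go.py .473 -.243 .12 81.3
```

```text
t 0.3 yaw 26.97 turn -0.9482 then [0.3389 0.14   0.1065] toolz [-0.  0. -1.] q [ 1.    0.43  0.03  1.57 -0.01  1.13 -0.08]
```
Laptop at x? fan60 path from y=-.557 at z .22: router antennas 150mm tall at y~-.42...-.6, x ~.5-.6. Router at top px (530,250): x≈.54, y≈-.46. Path from (.283,-.557) to (.473,-.243): straight line; body 190mm... at z .227 above TCP; antennas top 150 <.227. Keep height until past; descend last. Do translation xy at constant z first.

Careful with the scale: shifts go in shares of 50 mm and turns go in units of 0.25 rad. That gives: 0.03 m is 0.6, 0.013 m is 0.26, -0.14 rad is -0.56.

send_path([
  {"rz": -0.56, "jaw": 1},
  {"rz": -0.56, "jaw": 1},
  {"rz": -0.56, "jaw": 1},
  {"rz": -0.56, "jaw": 1},
  {"rz": -0.56, "jaw": 1},
  {"rz": -0.56, "jaw": 1},
  {"rz": -0.432, "jaw": 1},
  {"pos": [0.6, 0.26, 0], "jaw": 1},
  {"pos": [0.6, 0.26, 0], "jaw": 1},
  {"pos": [0.6, 0.26, 0], "jaw": 1},
], clamp_n=20)

```text
clock: 1.3
position: [0.336, -0.4731, 0.2266]
ee_rot: [-2.385, -2.045, -0.0]
force: [-0.2, 0.1, 0.3]
width: 1.005
gripper_force: 0.0
```

send_path([
  {"pos": [0.7, 0.28, 0], "jaw": 1},
  {"pos": [0.7, 0.28, 0], "jaw": 1},
  {"pos": [0.7, 0.28, 0], "jaw": 1},
  {"pos": [0.7, 0.28, 0], "jaw": 1},
  {"pos": [0.7, 0.28, 0], "jaw": 1},
  {"pos": [0.7, 0.28, 0], "jaw": 1},
  {"pos": [0.7, 0.28, 0], "jaw": 1},
  {"pos": [0, 0, 0.6], "jaw": 1},
  {"pos": [0, 0, 0.6], "jaw": 1},
  {"jaw": 1},
])

```text
clock: 2.3
position: [0.4674, -0.2456, 0.1636]
ee_rot: [-2.379, -2.043, 0.004]
force: [-0.8, -0.4, 0.5]
width: 1.0
gripper_force: 0.0
```

```bash
python3 go.py .473 -.243 .010 81.3
```

```text
t 2.3 yaw 81.32 turn 0.0004 then [0.0032 0.0061 0.1536] toolz [-0.006  0.002 -1.   ] q [ 0.63  0.37 -0.32  1.86  0.14  0.94  0.09]
```

send_path([
  {"pos": [0.06, 0.12, 0.6], "jaw": 1},
  {"pos": [0, 0, 0.6], "jaw": 1},
  {"pos": [0, 0, 0.6], "jaw": 1},
  {"pos": [0, 0, 0.4], "jaw": 1},
  {"jaw": 1},
  {"jaw": 1},
])

```text
clock: 2.9
position: [0.4767, -0.2451, 0.0579]
ee_rot: [2.384, 2.045, 0.0]
force: [-0.3, -0.3, 0.4]
width: 1.0
gripper_force: 0.0
```

```bash
python3 go.py .473 -.243 .005 81.3
```

```text
t 2.9 yaw 81.26 turn -0.0008 then [ 0.0015 -0.004   0.0529] toolz [ 0.001 -0.    -1.   ] q [ 0.59  0.52 -0.29  1.95  0.22  0.7   0.02]
```

send_path([
  {"pos": [0.04, -0.08, 0.4], "jaw": 1},
  {"pos": [0, 0, 0.4], "jaw": 1},
  {"pos": [0, 0, 0.22], "jaw": 1},
  {"jaw": 1},
  {"jaw": 0.6},
  {"jaw": 0.4},
  {"jaw": 0.4},
  {"jaw": 0.4},
  {"jaw": 0.4},
  {"jaw": 0.4},
], clamp_n=20)

```text
clock: 3.9
position: [0.4726, -0.2421, 0.0061]
ee_rot: [2.383, 2.046, 0.0]
force: [-1.1, 0.9, 5.2]
width: 0.654
gripper_force: 20.0
```

```bash
python3 go.py .473 -.243 .005 81.3
```

```text
t 3.9 yaw 81.29 turn -0.0002 then [-0.0008  0.0005  0.0011] toolz [ 0. -0. -1.] q [ 0.56  0.59 -0.26  2.    0.26  0.59 -0.02]
```

In the tool's units: -0.04 m is -0.8, -0.03 m is -0.6, -0.09 rad is -0.36.

send_path([
  {"pos": [0, 0, -0.6], "jaw": 0.4},
  {"pos": [0, 0, -0.8], "jaw": 0.4},
  {"rz": -0.36, "jaw": 0.4},
  {"rz": -0.36, "jaw": 0.4},
  {"jaw": 0.4},
])

```text
clock: 4.4
position: [0.4722, -0.2421, 0.0758]
ee_rot: [2.189, 2.254, 0.0]
force: [-0.1, -0.4, -0.2]
width: 0.646
gripper_force: 20.0
```

```bash
python3 go.py .632 -.1295 .06 92
```

```text
t 4.4 yaw 91.67 turn -0.0058 then [0.107  0.1636 0.0158] toolz [ 0. -0. -1.] q [ 0.63  0.49 -0.35  1.95  0.24  0.74  0.17]
```

In the tool's units: 0.033 m is 0.66, 0.032 m is 0.64.

send_path([
  {"pos": [0.42, 0.66, 0], "jaw": 0.4},
  {"pos": [0.42, 0.66, 0], "jaw": 0.4},
  {"pos": [0.42, 0.66, 0], "jaw": 0.4},
  {"pos": [0.44, 0.66, 0], "jaw": 0.4},
  {"pos": [0.44, 0.64, 0], "jaw": 0.4},
  {"pos": [0, 0, 0.6], "jaw": 0.4},
  {"jaw": 0.4},
  {"jaw": 0.4},
])

```text
clock: 5.2
position: [0.6321, -0.1309, 0.0448]
ee_rot: [-2.191, -2.249, 0.003]
force: [-0.0, -0.7, 0.3]
width: 0.65
gripper_force: 20.0
```

```bash
python3 go.py .632 -.1295 .0125 92
```

```text
t 5.2 yaw 91.49 turn -0.0089 then [0.0014 0.0001 0.0323] toolz [-0.003 -0.    -1.   ] q [ 0.33  0.68 -0.32  1.67  0.27  0.84 -0.08]
```

In the tool's units: -0.04 m is -0.8, -0.03 m is -0.6.

send_path([
  {"pos": [0.02, 0, 0.3], "jaw": 0.4},
  {"pos": [0, 0, 0.32], "jaw": 0.4},
  {"jaw": 0.4},
  {"jaw": 0.4},
  {"jaw": 0.75},
  {"jaw": 0.95},
  {"jaw": 0.95},
  {"pos": [0, 0, -0.6], "jaw": 0.95},
  {"pos": [0, 0, -0.8], "jaw": 0.95},
  {"pos": [0, 0, -0.4], "jaw": 0.95},
])

```text
clock: 6.2
position: [0.6348, -0.1294, 0.1082]
ee_rot: [2.188, 2.25, 0.004]
force: [0.8, 0.5, 0.1]
width: 0.951
gripper_force: 0.0
```

```bash
python3 go.py .471 .0985 .09 71.2
```

```text
t 6.2 yaw 91.61 turn 0.3561 then [ 0.1629 -0.2285  0.0175] toolz [ 0.004 -0.    -1.   ] q [ 0.34  0.61 -0.34  1.63  0.24  0.95 -0.05]
```

In the tool's units: -0.033 m is -0.66, -0.032 m is -0.64, 0.12 rad is 0.48.

send_path([
  {"rz": 0.48, "jaw": 0.95},
  {"rz": 0.48, "jaw": 0.95},
  {"rz": 0.464, "jaw": 0.95},
  {"pos": [0.46, -0.64, 0], "jaw": 0.95},
  {"pos": [0.46, -0.64, 0], "jaw": 0.95},
  {"pos": [0.46, -0.66, 0], "jaw": 0.95},
  {"pos": [0.46, -0.66, 0], "jaw": 0.95},
  {"pos": [0.46, -0.66, 0], "jaw": 0.95},
  {"pos": [0.46, -0.66, 0], "jaw": 0.95},
  {"pos": [0.48, -0.66, 0], "jaw": 0.95},
])

```text
clock: 7.2
position: [0.4678, 0.0988, 0.1052]
ee_rot: [2.554, 1.828, 0.001]
force: [0.6, 1.1, -0.1]
width: 0.948
gripper_force: 0.0
```

send_path([
  {"pos": [0, 0, 0.4], "jaw": 0.95},
  {"pos": [0, 0, 0.4], "jaw": 0.95},
  {"jaw": 0.95},
  {"jaw": 0.95},
])

```text
clock: 7.6
position: [0.4687, 0.0976, 0.0651]
ee_rot: [-2.554, -1.829, 0.001]
force: [0.2, 0.1, 0.8]
width: 0.95
gripper_force: 0.0
```

```bash
python3 go.py .471 .0985 .005 71.2
```

```text
t 7.6 yaw 71.2 turn -0.0 then [0.0016 0.0019 0.0601] toolz [-0. -0. -1.] q [-0.09  0.44 -0.29  2.08  0.2   0.65 -0.85]
```

send_path([
  {"pos": [0.02, 0.04, 0.6], "jaw": 0.95},
  {"pos": [0, 0, 0.58], "jaw": 0.95},
  {"jaw": 0.95},
  {"jaw": 0.6},
  {"jaw": 0.3},
  {"jaw": 0.3},
  {"jaw": 0.3},
  {"jaw": 0.3},
  {"jaw": 0.3},
  {"jaw": 0.3},
], clamp_n=20)

```text
clock: 8.6
position: [0.4712, 0.098, 0.0062]
ee_rot: [2.554, 1.829, 0.001]
force: [-0.9, -0.3, 7.5]
width: 0.541
gripper_force: 20.0
```

send_path([
  {"pos": [0, 0, -0.6], "jaw": 0.3},
  {"pos": [0, 0, -0.8], "jaw": 0.3},
  {"rz": -0.48, "jaw": 0.3},
  {"rz": -0.48, "jaw": 0.3},
  {"rz": -0.4, "jaw": 0.3},
  {"jaw": 0.3},
])

```text
clock: 9.2
position: [0.4708, 0.0978, 0.0757]
ee_rot: [-2.207, -2.236, 0.0]
force: [0.3, -0.3, -0.5]
width: 0.543
gripper_force: 20.0
```

```bash
python3 go.py .635 -.0366 .06 90
```

```text
t 9.2 yaw 90.76 turn 0.0132 then [-0.1344  0.1642  0.0157] toolz [-0. -0. -1.] q [-0.01  0.43 -0.39  2.06  0.26  0.69 -0.56]
```

In the tool's units: 0.033 m is 0.66, 0.032 m is 0.64, 0.013 rad is 0.052.

send_path([
  {"rz": 0.052, "jaw": 0.3},
  {"pos": [-0.54, 0.66, 0], "jaw": 0.3},
  {"pos": [-0.54, 0.66, 0], "jaw": 0.3},
  {"pos": [-0.54, 0.66, 0], "jaw": 0.3},
  {"pos": [-0.54, 0.66, 0], "jaw": 0.3},
  {"pos": [-0.52, 0.64, 0], "jaw": 0.3},
  {"pos": [0, 0, 0.6], "jaw": 0.3},
  {"jaw": 0.3},
  {"jaw": 0.3},
])

```text
clock: 10.1
position: [0.6336, -0.0353, 0.0452]
ee_rot: [-2.222, -2.218, 0.002]
force: [-0.5, 0.1, -0.1]
width: 0.54
gripper_force: 20.0
```

```bash
python3 go.py .635 -.0366 .0125 90
```

```text
t 10.1 yaw 89.89 turn -0.0019 then [-0.0013  0.0015  0.0327] toolz [-0.003  0.    -1.   ] q [ 0.19  0.67 -0.33  1.7   0.28  0.82 -0.27]
```

Next: fan40 (yaw 90+15.9), after releasing fan50 on pad_c.

send_path([
  {"pos": [-0.02, 0.02, 0.32], "jaw": 0.3},
  {"pos": [0, 0, 0.32], "jaw": 0.3},
  {"jaw": 0.3},
  {"jaw": 0.3},
  {"jaw": 0.65},
  {"jaw": 0.85},
  {"jaw": 0.85},
  {"pos": [0, 0, -0.6], "jaw": 0.85},
  {"pos": [0, 0, -0.8], "jaw": 0.85},
  {"pos": [0, 0, -0.2], "jaw": 0.85},
])

```text
clock: 11.1
position: [0.6382, -0.0369, 0.0982]
ee_rot: [2.22, 2.217, 0.007]
force: [1.5, -0.3, 0.0]
width: 0.851
gripper_force: 0.0
```

```bash
python3 go.py .461 -.016 .09 105.9
```

```text
t 11.1 yaw 89.93 turn -0.2787 then [ 0.0686 -0.1648  0.0071] toolz [ 0.006  0.    -1.   ] q [ 0.21  0.61 -0.35  1.66  0.25  0.92 -0.24]
```

In the tool's units: -0.033 m is -0.66, -0.031 m is -0.62, -0.14 rad is -0.56.

send_path([
  {"rz": -0.56, "jaw": 0.85},
  {"rz": -0.552, "jaw": 0.85},
  {"pos": [0.28, -0.66, 0], "jaw": 0.85},
  {"pos": [0.28, -0.66, 0], "jaw": 0.85},
  {"pos": [0.28, -0.66, 0], "jaw": 0.85},
  {"pos": [0.26, -0.66, 0], "jaw": 0.85},
  {"pos": [0.26, -0.62, 0], "jaw": 0.85},
  {"pos": [0, 0, 0.6], "jaw": 0.85},
  {"jaw": 0.85},
  {"jaw": 0.85},
])

```text
clock: 12.1
position: [0.4607, -0.0163, 0.0639]
ee_rot: [-1.893, -2.506, 0.0]
force: [0.1, -0.4, -1.0]
width: 0.853
gripper_force: 0.0
```

```bash
python3 go.py .461 -.016 .005 105.9
```

```text
t 12.1 yaw 105.87 turn -0.0005 then [0.0002 0.0005 0.0589] toolz [-0.001  0.    -1.   ] q [ 0.27  0.44 -0.45  2.11  0.31  0.65 -0.11]
```

send_path([
  {"pos": [0, 0, 0.6], "jaw": 0.85},
  {"pos": [0, 0, 0.58], "jaw": 0.85},
  {"jaw": 0.85},
  {"jaw": 0.5},
  {"jaw": 0.2},
  {"jaw": 0.2},
  {"jaw": 0.2},
  {"jaw": 0.2},
  {"jaw": 0.2},
  {"jaw": 0.2},
], clamp_n=20)

```text
clock: 13.1
position: [0.4606, -0.0164, 0.005]
ee_rot: [1.893, 2.506, 0.0]
force: [-1.0, -1.0, 5.1]
width: 0.431
gripper_force: 20.0
```

send_path([
  {"pos": [0, 0, -0.6], "jaw": 0.2},
  {"pos": [0, 0, -0.8], "jaw": 0.2},
  {"rz": 0.48, "jaw": 0.2},
  {"rz": 0.48, "jaw": 0.2},
  {"jaw": 0.2},
])

```text
clock: 13.6
position: [0.4605, -0.0164, 0.075]
ee_rot: [2.182, 2.259, 0.0]
force: [-1.1, -0.6, 0.1]
width: 0.432
gripper_force: 20.0
```

```bash
python3 go.py .634 .0575 .06 92
```

```text
t 13.6 yaw 92.0 turn -0.0 then [0.0678 0.176  0.0151] toolz [ 0.001 -0.    -1.   ] q [ 0.24  0.41 -0.41  2.11  0.26  0.67 -0.31]
```

send_path([
  {"pos": [0.26, 0.7, 0], "jaw": 0.2},
  {"pos": [0.26, 0.7, 0], "jaw": 0.2},
  {"pos": [0.28, 0.7, 0], "jaw": 0.2},
  {"pos": [0.28, 0.7, 0], "jaw": 0.2},
  {"pos": [0.28, 0.72, 0], "jaw": 0.2},
  {"pos": [0, 0, 0.6], "jaw": 0.2},
  {"jaw": 0.2},
  {"jaw": 0.2},
])

```text
clock: 14.4
position: [0.6323, 0.0577, 0.0438]
ee_rot: [-2.176, -2.263, 0.004]
force: [-0.4, -0.3, 0.0]
width: 0.43
gripper_force: 20.0
```

```bash
python3 go.py .634 .0575 .0115 92
```

```text
t 14.4 yaw 92.24 turn 0.0042 then [-0.0002  0.0018  0.0323] toolz [-0.003 -0.001 -1.   ] q [ 0.06  0.67 -0.36  1.7   0.3   0.83 -0.39]
```

In the tool's units: -0.04 m is -0.8, -0.03 m is -0.6.

send_path([
  {"pos": [0, 0.02, 0.32], "jaw": 0.2},
  {"pos": [0, 0, 0.32], "jaw": 0.2},
  {"jaw": 0.2},
  {"jaw": 0.2},
  {"jaw": 0.55},
  {"jaw": 0.75},
  {"jaw": 0.75},
  {"pos": [0, 0, -0.6], "jaw": 0.75},
  {"pos": [0, 0, -0.8], "jaw": 0.75},
  {"pos": [0, 0, -0.2], "jaw": 0.75},
])

```text
clock: 15.4
position: [0.6371, 0.0589, 0.0971]
ee_rot: [2.178, 2.26, 0.008]
force: [-0.3, 1.0, 0.8]
width: 0.748
gripper_force: 0.0
```

```bash
python3 go.py .4668 -.1273 .09 96.4
```

```text
t 15.4 yaw 92.12 turn -0.0747 then [-0.1661 -0.19    0.0059] toolz [ 0.006  0.001 -1.   ] q [ 0.08  0.61 -0.38  1.66  0.27  0.92 -0.37]
```

send_path([
  {"rz": -0.3, "jaw": 0.75},
  {"pos": [-0.56, -0.64, 0], "jaw": 0.75},
  {"pos": [-0.56, -0.64, 0], "jaw": 0.75},
  {"pos": [-0.56, -0.64, 0], "jaw": 0.75},
  {"pos": [-0.56, -0.64, 0], "jaw": 0.75},
  {"pos": [-0.54, -0.62, 0], "jaw": 0.75},
  {"pos": [-0.54, -0.62, 0], "jaw": 0.75},
  {"pos": [0, 0, 0.6], "jaw": 0.75},
  {"jaw": 0.75},
  {"jaw": 0.75},
])

```text
clock: 16.4
position: [0.4647, -0.1273, 0.0629]
ee_rot: [-2.092, -2.343, -0.0]
force: [0.4, -0.5, 0.9]
width: 0.756
gripper_force: 0.0
```

```bash
python3 go.py .4668 -.1273 .004 96.4
```

```text
t 16.4 yaw 96.47 turn 0.0012 then [-0.0003  0.0021  0.0589] toolz [-0.001  0.001 -1.   ] q [ 0.47  0.46 -0.41  2.07  0.29  0.67 -0.01]
```

In the tool's units: 0.03 m is 0.6, 0.029 m is 0.58.

send_path([
  {"pos": [0, 0.02, 0.6], "jaw": 0.75},
  {"pos": [0, 0, 0.58], "jaw": 0.75},
  {"jaw": 0.75},
  {"jaw": 0.4},
  {"jaw": 0.1},
  {"jaw": 0.1},
  {"jaw": 0.1},
  {"jaw": 0.1},
  {"jaw": 0.1},
  {"jaw": 0.1},
], clamp_n=20)

```text
clock: 17.4
position: [0.4656, -0.128, 0.0039]
ee_rot: [2.094, 2.342, 0.0]
force: [-0.6, 0.3, 4.3]
width: 0.328
gripper_force: 19.9
```

send_path([
  {"pos": [0, 0, -0.6], "jaw": 0.1},
  {"pos": [0, 0, -0.8], "jaw": 0.1},
  {"rz": 0.28, "jaw": 0.1},
  {"jaw": 0.1},
])

```text
clock: 17.8
position: [0.4661, -0.1283, 0.0747]
ee_rot: [2.175, 2.264, 0.001]
force: [0.1, -0.3, -0.7]
width: 0.325
gripper_force: 20.0
```

```bash
python3 go.py .629 .156 .06 92
```

```text
t 17.8 yaw 92.31 turn 0.0054 then [0.2784 0.1727 0.0148] toolz [ 0.002 -0.001 -1.   ] q [ 0.47  0.44 -0.4   2.06  0.27  0.69 -0.07]
```

In the tool's units: 0.035 m is 0.7, 0.034 m is 0.68.

send_path([
  {"pos": [0.7, 0.432, 0], "jaw": 0.1},
  {"pos": [0.7, 0.432, 0], "jaw": 0.1},
  {"pos": [0.7, 0.432, 0], "jaw": 0.1},
  {"pos": [0.7, 0.432, 0], "jaw": 0.1},
  {"pos": [0.7, 0.432, 0], "jaw": 0.1},
  {"pos": [0.7, 0.432, 0], "jaw": 0.1},
  {"pos": [0.68, 0.432, 0], "jaw": 0.1},
  {"pos": [0.68, 0.43, 0], "jaw": 0.1},
  {"pos": [0, 0, 0.6], "jaw": 0.1},
  {"jaw": 0.1},
])

```text
clock: 18.8
position: [0.6234, 0.1573, 0.0391]
ee_rot: [-2.167, -2.269, 0.01]
force: [-0.5, -1.7, -0.0]
width: 0.324
gripper_force: 20.0
```

send_path([
  {"jaw": 0.1},
])

```text
clock: 18.9
position: [0.6251, 0.1558, 0.0423]
ee_rot: [-2.173, -2.267, 0.006]
force: [-0.4, 0.3, 0.3]
width: 0.326
gripper_force: 20.0
```

```bash
python3 go.py .629 .156 .0105 92
```

```text
t 18.9 yaw 92.44 turn 0.0077 then [0.0001 0.004  0.0318] toolz [-0.003 -0.002 -1.   ] q [-0.09  0.69 -0.37  1.67  0.31  0.84 -0.55]
```

Now I'll release it, back off upward and toward the base, and look.

In the tool's units: -0.04 m is -0.8, -0.03 m is -0.6.

send_path([
  {"pos": [0, 0.04, 0.32], "jaw": 0.1},
  {"pos": [0, 0, 0.32], "jaw": 0.1},
  {"jaw": 0.1},
  {"jaw": 0.1},
  {"jaw": 0.45},
  {"jaw": 0.6},
  {"jaw": 0.6},
  {"pos": [0, 0, -0.6], "jaw": 0.6},
  {"pos": [0, 0, -0.8], "jaw": 0.6},
  {"pos": [0, 0, -0.8], "jaw": 0.6},
])

```text
clock: 19.9
position: [0.6279, 0.1571, 0.1228]
ee_rot: [-2.174, -2.267, 0.001]
force: [0.9, 0.4, 0.4]
width: 0.605
gripper_force: 0.0
```

send_path([
  {"pos": [0, -0.6, -0.4], "jaw": 0.6},
  {"pos": [0, -0.8, -0.4], "jaw": 0.6},
  {"pos": [0, -0.8, 0], "jaw": 0.6},
  {"pos": [0, -0.8, 0], "jaw": 0.6},
  {"pos": [0, -0.8, 0], "jaw": 0.6},
  {"pos": [0, -0.8, 0], "jaw": 0.6},
  {"jaw": 0.6},
  {"jaw": 0.6},
])

```text
clock: 20.7
position: [0.3986, 0.1475, 0.1623]
ee_rot: [2.173, 2.267, 0.001]
force: [0.7, 0.6, -0.4]
width: 0.598
gripper_force: 0.0
```

Run:
```python
from m import *
a=arm.get_image("top"); b=arm.get_image("scene")
o=np.vstack([crop(a["image"],160,190,480,325,2),crop(b["image"],185,165,425,305,2.4)[:320,:640] if 0 else cv2.resize(b["image"][165:305,170:410],(640,330))]); cv2.imwrite("pics/end1.png",o)
```

```text
(no output)
```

View pics/end1.png

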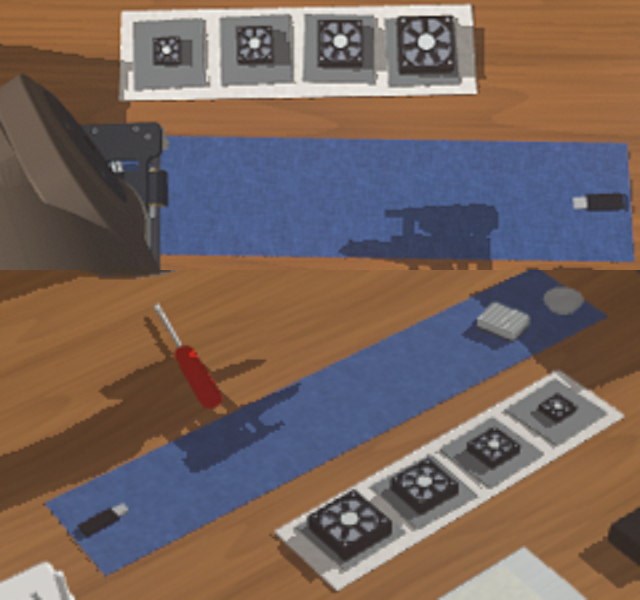

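All four fans lie flat and in order: top-view crop hubs are at (166,50), (255,43), (341,42) and (427,42). The heatsink and stick look untouched. I'll check centring numerically.

Run:
```python
from m import *
t=arm.get_image("top"); s=arm.get_image("scene")
PT=dict(a=(.6272,.1550),b=(.6321,.0564),c=(.6332,-.0377),d=(.6301,-.1305)); PS=dict(a=(.6307,.1569),b=(.6355,.0583),c=(.6368,-.0355),d=(.6336,-.1285))
for n,h in zip("abcd",(10,15,20,25)):
    z=.008+h/1000; u=[]
    for d,P in ((t,PT),(s,PS)):
        g=proj(d,[*np.mean([PT[n],PS[n]],axis=0),z]); u.append(hub(d,np.round(g),4)[0])
    p,e=tri(t,u[0],s,u[1]); a=onplane(t,u[0],z)[:2]; b=onplane(s,u[1],z)[:2]
    print(n,"tri",p.round(4),round(e,4),"off top",(a-PT[n]).round(4),"off scene",(b-PS[n]).round(4))
```

```text
a tri [0.6295 0.158  0.0172] 0.0003 off top [0.002  0.0027] off scene [-0.0006  0.0006]
b tri [0.6357 0.0592 0.0234] 0.001 off top [0.0035 0.0024] off scene [0.0002 0.0016]
c tri [ 0.6366 -0.0363  0.0278] 0.001 off top [0.0031 0.001 ] off scene [ 0.0002 -0.0005]
d tri [ 0.6342 -0.1307  0.0326] 0.0009 off top [ 0.0038 -0.0006] off scene [ 0.0011 -0.002 ]
```

```bash
python3 -c "
from cell import arm; print(arm.sign_off())"
```

```text
the job is handed in; nothing more can be done
None
```

The four fans lie flat, label up, on the pads in order from the storage box (30, 40, 50, 60 mm), each within about 4 mm of its pad's centre by camera; the heatsink was not touched, and the job was handed in at about 21 s.

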